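Snap a cap onto a pill bottle in the mallet press

ROBOT

A 7-joint arm with a two-finger parallel gripper is mounted at the origin on the work surface. World frame = base frame: x ahead of the robot, y to its left, z up, the work surface at z = 0. Lengths are in m, angles in rad, forces in N, time in s.
With the tool pointing down it reaches from about 0.425 to 0.925 m from the base axis. Payload 6.8 kg.
Tool frame: the origin (TCP) lies at the very end of the fingers, on their centre line; the grasp point (between the pads) lies 19 mm behind it; z points along the fingers, y is the line along which they close (so a half turn about z gives the same grasp; the last joint's range is limited). The gripper opens to 85 mm and grips with 20 to 120 N. Pads are 22 mm wide; open, the fingers measure 114 mm over their backs; the gripper's body (76 mm by 85 mm) begins 54 mm behind the grasp point. The pads swing forward as they close: fully open they stand 13 mm farther back than shut.
Start: joints at [-1.267, 0.477, 0.022, 1.555, -0.011, 1.109, -0.083], TCP at [0.27, 0.619, 0.231] pointing down, gripper open.
Joint ranges: [-2.96, 2.96], [-0.34, 2.1], [-1.41, 1.46], [0.24, 2.44], [-1.37, 4.51], [0.17, 1.92], [-2.96, 2.96]. Speed limits (rad/s): [2.39, 2.39, 3.14, 3.14, 3.14, 3.14, 3.14].

INTERFACE

Orientations are given as a rotation vector (axis times angle).
In Python, from bench import get_obs, viewer, r gives the robot as it stands. The module is installed in compiled form; this text tells all that it offers.
- The arm moves only by the tool play_rows, never from a script. Its argument "commands" is a list that holds one entry, the list of rows, each a list of 5 numbers: the gripper's target within -1 to 1 (shut at 1, half-way at 0, fully open at -1), then the shift along the tool's x, y, z scaled (see below), then the turn about the tool's z scaled (see below). A call has 1 to 12 rows; each row is the pose to reach, as a shift and turn from the pose commanded when the call began, along the tool's axes at that moment; what a row does not reach only later rows make up. The controller multiplies each number of a shift by 0.2 m and each number of a turn by pi/2 rad. A row lasts 1/12 s, in which the tool goes at most 41.7 mm and 7.16 degrees, less where a joint would pass 70% of its speed; a pose out of reach is approached as far as the arm can. A call with a number of a shift or a turn outside -1 to 1 is refused whole. A call with a gripper value outside its range is refused whole. The fingers move at their own pace and stop on an object; "grip_force" is the grip in N (left out, the last holds). Time passes only in rows, so rows that repeat a pose let the fingers close. It gives the time, the measured TCP pose, the force, the opening and the grip force at its end, in the units of the state.
- get_obs(): the state, without advancing time (a new reading comes with each control period).
- viewer.grab_frame(name): name is "scene" or "side" or "wrist"; returns a dict with "pixels" (400x640x3 uint8, red, green, blue), "fovy" (degrees; the focal length in pixels is half the picture's height over the tangent of half this angle, whatever the lens; pixels are square), "cx", "cy" (the principal point, pixels), "world_to_cam" (4x4, takes a point from world to camera coordinates); the wrist camera has in their place "hand_eye" (4x4, takes a point from camera to tool coordinates, whose origin is the TCP and whose axes are the flange's). Camera axes: x right, y up, looking along -z (the intrinsics and any distortion apply to the point x, -y, -z); pixel columns grow to the right and rows downward; lengths in m; the calibration is good to about 2 mm. A picture is of the moment at which its call begins: read the wrist's pose just before it. There is no depth.
- r.hand_in(): hands the job in; it is judged then, once.
Trained networks look in a picture, given as the dict that the camera call returned (one of the last four; its "shot" number tells which), for a name from the list of things; names that differ only in an ending like _2 or _b are one class to them, and where a whole thing is asked for, a point or a joint stands for the part that bears it (a point fixed in the world has none). Each returns a list of dicts, best first, with "score" (0 to 1); they miss things now and then, are a little off and sometimes report something else, mostly with a low value. They report only what shows in the picture. A call takes as long as a camera call. They do not tell look-alikes from the thing itself.
- viewer.trace(picture, thing): "pixels" (400x640 bool, what is visible of it) and "rect" ([left, top, right, bottom] in pixels, round what is visible of it).
The state is a dict: "clock": time; "joints": joint angles; "qvel": joint speeds; "tau": joint torques, N m; "tcp_pos": TCP position; "orientation": TCP orientation; "contact_force": force on the tool from outside, world axes, zero at the start; "moment": the same for the moment, N m; "grip_width": finger opening in m; "gripper_force": force on a finger pad.
Only numpy, scipy, OpenCV 4.12 (cv2) and the standard library are available. Lean on these libraries where they do the work, as an engineer would, in place of code of your own. Each camera call takes 0.05 s, during which the arm holds its last target. There are 200 camera calls.

TASK

A pill bottle sits in the carriage of the small capping press with its snap cap still standing proud. Slide the carriage, which has a tab for this, all the way to its stop so that the bottle is under the sprung plunger, then pick up the mallet and use it to strike the plunger head briskly, until the cap is driven fully home. Stand the mallet back upright on its rubber mat, the same way up as before, and let go; never push the plunger or the cap with the gripper or touch the cap with the mallet, and do not knock over the loose bottles.

Things in the scene. Friction and masses are not known exactly. Their poses are not given: they have to be found in the camera images.
- press: Grey bench press, fixed. Base plate 160 mm (x) by 280 mm (y) by 20 mm high; origin at the underside, in the middle of its length, z up. The carriage slides along the press's +y axis, which is level and varies in direction by up to about 17 degrees from the world's +y. The plunger axis stands at x = 0, y = +50 mm in this frame, held by an overhanging arm (44 mm wide, from 135 to 160 mm above the table, reaching from x = -30 mm back to a column at x = +54 to +88 mm).
- carriage_tab (a point): Grip point of the carriage's upright black tab, on the press's -x side (towards the robot), 95 mm from the line of the plunger. The tab is 16 mm thick along the slide, 24 mm wide across it, and its top is 15 mm above this point (80 mm above the table). The point moves with the carriage; its axes are those of the press. Nothing within 35 mm either side of the tab along the slide.
- carriage (a joint): Carriage position in m along the press's +y. It starts between 0 and 0.045; the stop, with the bottle right under the plunger, is at 0.110. Sliding friction about 2 N; it stays where it is left.
- plunger_top (a point): Centre of the top face of the plunger's round steel head, 40 mm in diameter, 18 mm high, face 198 mm above the table when up. The spring discs are seen under it.
- plunger (a joint): Plunger travel downwards in m, 0 when up. A spring returns it: about 2 N to start, about 5 N at the bottom. Its rubber foot meets the raised cap at 0.005 when the carriage is at its stop; the cap is home at about 0.013; travel ends at 0.014. A brisk strike moves it faster than about 0.05 m/s.
- cap (a joint): How far the snap cap has gone down on the bottle, in m: 0 standing 8 mm proud, 0.008 fully home. It takes about 4 N beyond the plunger's spring and stays where it is driven.
- cap_top (a point): Centre of the top of the white snap cap (48 mm in diameter, 18 mm high) on the white bottle (52 mm in diameter) that is fixed in the carriage; 112 mm above the table when proud.
- mat: Black rubber mat for the mallet, 130 by 130 by 4 mm, fixed flat on the counter; origin at the centre of its underside.
- mallet_head (a point): Centre of the mallet's head, a plain wooden upright cylinder 50 mm in diameter and 80 mm high with flat faces below and above; z is the head's axis and +x points away from the handle. The mallet stands on its lower face on the mat, handle level. Mass about 0.35 kg.
- mallet_grip (a point): Grip point on the mallet's level wooden handle, at its mid-thickness: 50 mm from the head's axis along the head's -x, 48 mm above the lower face; the same axes as the head. The handle is 22 mm wide (level, along y) and 26 mm high, flat-sided, its far end 158 mm from the head's axis. 25 mm of handle lies free between this point and the head.
- bottle_front_mid (a point): Mid-height of a loose white jar, 52 mm in diameter and 85 mm high, standing between press and mat, nearest the robot.
- bottle_rear_mid (a point): Mid-height of a loose white jar, 60 mm in diameter and 105 mm high, standing between press and mat, farther from the robot.
- bottle_mat_mid (a point): Mid-height of a loose white jar, 48 mm in diameter and 75 mm high, standing beyond the mat.
Not all that is in view belongs to the job. Of the things that look like the part that bears mallet_head, the middle-sized one is meant.

How it is judged:
On the way, in this order (a step that is already met when the one before it is completed fails the run):
1. the carriage is against its stop (within 5 mm) (value of joint carriage above 0.105 m), for 0.2 s.
2. the mallet strikes the plunger: it is driven more than 3 mm down, moving faster than 0.04 m/s, in contact with the mallet (value of joint carriage above 0.105 m and value of joint plunger above 0.003 m and velocity of joint plunger above 0.04 m/s and contact force between mallet and plunger above 0.5 N).
At the end, for the whole second after the job is handed in: The carriage is within 5 mm of its stop, the cap has gone down at least 6 of its 8 mm, the plunger has sprung back up (within 2 mm), and the mallet stands upright (within 0.15 rad) and still on its mat, the head's axis no more than 55 mm from the mat's centre along either side (value of joint carriage above 0.105 m and value of joint cap above 0.006 m and value of joint plunger below 0.002 m and x of mallet_head in the frame of mat between -0.055 and 0.055 m and y of mallet_head in the frame of mat between -0.055 and 0.055 m and angle between mallet_head's own z axis and vertical below 0.15 rad and height (world z) of mallet_head below 0.052 m and linear speed of mallet below 0.02 m/s); the robot touches nothing.
It fails at once if the plunger is driven down more than 4 mm while the carriage is not at its stop (value of joint plunger above 0.004 m and value of joint carriage below 0.104 m).
It fails at once if the plunger is pushed by the gripper or arm (over 1 N) (contact force between any of the fingers, the arm and plunger above 1 N).
It fails at once if the cap is pushed directly by the gripper, arm or mallet (over 1 N) (contact force between any of the fingers, the arm, mallet and cap above 1 N).
It fails at once if a loose bottle is tipped over (past 0.5 rad) (angle between any of bottle_front_mid, bottle_rear_mid, bottle_mat_mid's own z axis and vertical above 0.5 rad).
It also fails if it takes over 58 s, if anything falls off the work surface, if the arm or the gripper's body presses on something with over 40 N, if the wrist force passes 120 N, or if a joint passes its speed limit or range.

## Working session

There is one attempt and no reset: what is moved stays moved. The work goes in short steps, Python scripts to look and compute and a tool call to move; the robot and the scene stay as the last step left them, time stands still between calls to the robot, and variables do not carry over. Pictures are saved under pics/ and viewed, at most 10 in all, crops included, and the job is handed in when it is done.

Besides the shell and the picture viewer there is one more tool, called as name(argument=value, ...), one argument or row to a line, values as JSON. play_rows: Moves the arm, as the interface text tells. Shifts and turns lie within -1 to 1; 1 stands for 0.2 m of shift or pi/2 rad of turn. Its arguments: {"type":"object","properties":{"commands":{"type":"array","items":{"type":"array","items":{"type":"array","items":{"type":"number","minimum":-1,"maximum":1}}}},"grip_force":{"type":"number"}},"required":["commands"]}

```bash
mkdir -p pics; cat > h.py <<'E'
import numpy as np, cv2
from scipy.spatial.transform import Rotation as R
from bench import get_obs, viewer, r
def save(p,n): cv2.imwrite('pics/'+n, p['pixels'][:,:,::-1])
E
python3 - <<'E'
from h import *
o=get_obs(); print({k:np.round(v,3).tolist() for k,v in o.items()})
ps=[]
for n in ('scene','side','wrist'):
    p=viewer.grab_frame(n); ps.append(p); save(p,n+'0.png')
    print(n,p['pixels'].shape,{k:np.round(v,4).tolist() for k,v in p.items() if k!='pixels'})
    for t in ('press','carriage_tab','plunger_top','cap_top','mat','mallet_head','bottle_front_mid','bottle_mat_mid'):
        for d in viewer.trace(p,t): print(t,round(d['score'],2),d['rect'],int(d['pixels'].sum()))
a=np.vstack([ps[0]['pixels'],ps[1]['pixels']])[:,:,::-1]
cv2.imwrite('pics/both.png',a if a.shape[0]<=600 else cv2.resize(a,None,fx=.75,fy=.75))
E
```

```text
{'clock': 0.0, 'joints': [-1.267, 0.478, 0.022, 1.556, -0.012, 1.109, -0.083], 'qvel': [-0.001, 0.001, 0.001, 0.0, -0.001, 0.0, 0.001], 'tau': [0.0, -59.646, 1.608, -28.12, 0.012, 0.009, 0.0], 'tcp_pos': [0.27, 0.618, 0.23], 'orientation': [-0.642, -3.075, 0.003], 'contact_force': [-0.291, 0.954, -0.272], 'moment': [-0.073, 0.007, 0.017], 'gripper_force': 0.0, 'grip_width': 0.085}
scene (400, 640, 3) {'fovy': 49.6414, 'cx': 320.0733, 'cy': 202.9558, 'world_to_cam': [[-0.7587, 0.6515, -0.0034, 0.3768], [-0.4254, -0.4914, 0.76, 0.0564], [0.4935, 0.578, 0.6499, -1.3254], [0.0, 0.0, 0.0, 1.0]], 'shot': 1}
press 0.7 [293.4, 273.4, 445.3, 400.0] 10740
carriage_tab 0.58 [318.9, 277.9, 379.4, 350.0] 2112
carriage_tab 0.41 [337.4, 290.1, 361.2, 312.3] 491
carriage_tab 0.33 [327.7, 224.9, 348.4, 260.5] 677
plunger_top 0.6 [387.7, 290.6, 413.0, 333.2] 512
cap_top 0.77 [338.4, 289.5, 363.8, 316.1] 487
mat 0.93 [225.6, 212.5, 287.1, 254.7] 1100
mallet_head 0.73 [328.4, 187.5, 348.5, 221.2] 336
mallet_head 0.68 [297.6, 119.9, 318.4, 175.6] 896
mallet_head 0.56 [241.6, 182.7, 294.0, 232.7] 965
bott
[... 522 characters left out ...]
ap_top 0.55 [313.6, 149.9, 326.9, 164.0] 147
mat 0.68 [338.9, 252.6, 406.2, 296.8] 1183
mat 0.19 [295.6, 111.7, 307.9, 140.6] 191
mallet_head 0.79 [323.8, 242.4, 384.3, 296.1] 1157
mallet_head 0.78 [277.2, 246.6, 292.0, 289.8] 389
mallet_head 0.55 [252.4, 290.0, 314.7, 400.0] 2487
mallet_head 0.16 [293.0, 144.4, 341.5, 184.9] 974
bottle_front_mid 0.77 [289.7, 200.7, 312.9, 232.0] 542
bottle_mat_mid 0.59 [399.9, 234.9, 423.6, 266.7] 510
wrist (400, 640, 3) {'fovy': 67.0545, 'cx': 316.3554, 'cy': 202.0534, 'hand_eye': [[0.0009, 0.9522, 0.3054, 0.0778], [1.0, -0.0006, -0.0012, -0.0], [-0.001, 0.3054, -0.9522, -0.1431], [0.0, 0.0, 0.0, 1.0]], 'shot': 3}
press 0.7 [141.3, 385.5, 163.8, 398.9] 168
```

View pics/both.png

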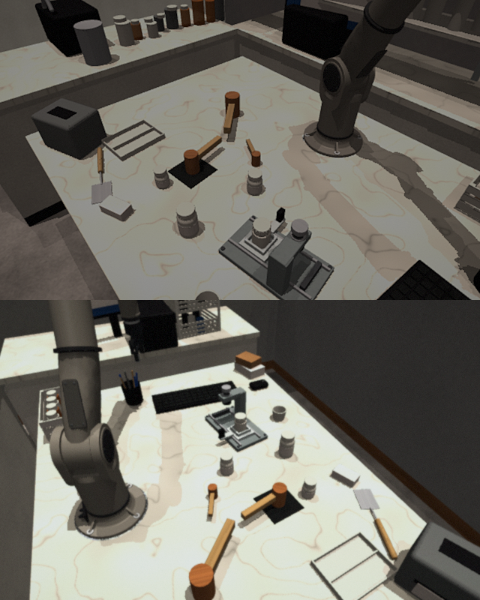

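Both views: three mallets. In scene pixels they are a small one at (338,205), a large one at (308,145), and one on the black mat at (258,215). The one on the mat is of middle size and fits the description. I'll confirm it with enlarged crops.

```bash
python3 - <<'E'
import cv2
a=cv2.imread('pics/scene0.png')[115:315,200:400]; b=cv2.imread('pics/side0.png')[220:400,240:420]
a=cv2.resize(a,(400,400),interpolation=3);b=cv2.resize(b,(400,400),interpolation=3)
cv2.imwrite('pics/c1.png',cv2.hconcat([a,b]))
a=cv2.imread('pics/scene0.png')[260:400,285:455]; b=cv2.imread('pics/side0.png')[105:210,260:370]
a=cv2.resize(a,(400,330),interpolation=3);b=cv2.resize(b,(400,330),interpolation=3)
cv2.imwrite('pics/c2.png',cv2.hconcat([a,b]))
E
```

```text
(no output)
```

View pics/c1.png

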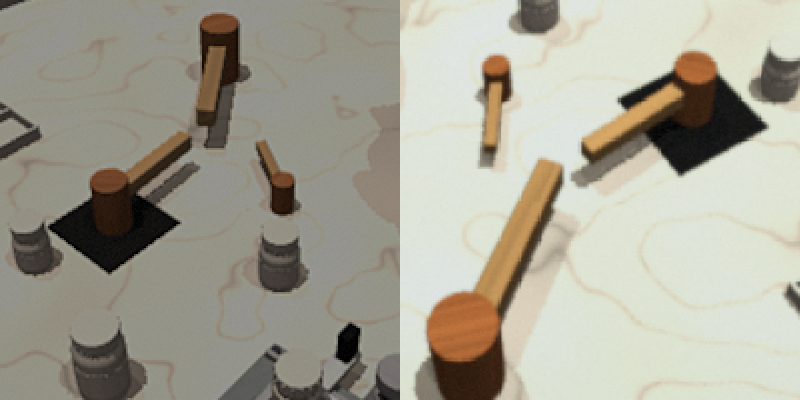

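View pics/c2.png

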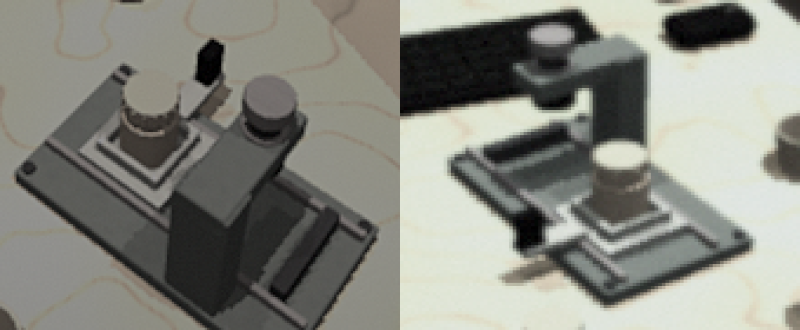

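Left crop: the middle-sized mallet stands on the black mat (head top at scene (255,205), side (373,248)). The small one is near the front jar and the large one is nearest the base. Right crop: press with plunger top at scene (399,301), cap (349,298), tab top (374,279), all clear.

```bash
cat >> h.py <<'E'
def proj(p,X):
    W=np.array(p['world_to_cam']); c=np.atleast_2d(X)@W[:3,:3].T+W[:3,3]
    f=200/np.tan(np.radians(p['fovy'])/2)
    return np.c_[p['cx']+f*c[:,0]/-c[:,2], p['cy']+f*c[:,1]/c[:,2]]
def back(p,uv,z):
    W=np.array(p['world_to_cam']); f=200/np.tan(np.radians(p['fovy'])/2)
    d=W[:3,:3].T@np.array([(uv[0]-p['cx'])/f,-(uv[1]-p['cy'])/f,-1]); o=-W[:3,:3].T@W[:3,3]
    return o+d*(z-o[2])/d[2]
E
python3 - <<'E'
from h import *
import pickle
S=viewer.grab_frame('scene');D=viewer.grab_frame('side');pickle.dump((S,D),open('f.pkl','wb'))
for n,z,s,d in [('head',.084,(255.5,205.5),(372.8,248.3)),('matA',.004,(224.5,230),None),('matB',.004,(255,250.5),(405.6,276.3)),('matC',.004,(290,225.5),(366.5,298.8)),
 ('matD',.004,None,(337.7,263.7)),('plg',.198,(399.3,301.2),(301.3,115.8)),('cap',.112,(348.7,298.2),(320.8,153.7)),('tab',.08,(374.2,279.1),(295.8,172.1)),
 ('c1',.02,(292.2,334.4),(356.3,179.8)),('c2',.02,(336.8,288.9),(316.4,197.9)),('c3',.02,(445.2,358.6),(273.8,154.3)),
 ('hend',.004+.061,(292,183),(327,286))]:
    print(n,*[np.round(back(p,q,z)[:2],3) if q else None for p,q in((S,s),(D,d))])
for n in ('front','rear','mat'):
  for p,i in((S,'s'),(D,'d')):
    for t in viewer.trace(p,f'bottle_{n}_mid')[:3]:
        l,u,rr,b=t['rect']; print(n,i,round(t['score'],2),np.round(back(p,((l+rr)/2,(u+b)/2),.045)[:2],3))
E
```

```text
head [ 0.539 -0.208] [ 0.541 -0.214]
matA [ 0.614 -0.261] None
matB [ 0.594 -0.144] [ 0.612 -0.275]
matC [ 0.469 -0.159] [ 0.485 -0.293]
matD None [ 0.47  -0.164]
plg [0.559 0.286] [0.555 0.28 ]
cap [0.574 0.179] [0.576 0.176]
tab [0.479 0.162] [0.483 0.161]
c1 [0.678 0.121] [0.674 0.113]
c2 [0.526 0.094] [0.519 0.086]
c3 [0.48  0.364] [0.478 0.359]
hend [ 0.394 -0.241] [ 0.393 -0.258]
front s 0.92 [0.443 0.005]
front d 0.95 [0.438 0.009]
rear s 0.59 [ 0.692 -0.005]
rear d 0.56 [ 0.707 -0.   ]
mat s 0.62 [ 0.66 -0.22]
mat d 0.83 [ 0.653 -0.24 ]
```

```bash
cat >> h.py <<'E'
def rel(target,az=None):
    """row numbers to bring TCP to target (world), tool y azimuth az deg"""
    o=get_obs(); M=R.from_rotvec(o['orientation']).as_matrix()
    s=M.T@(np.array(target)-o['tcp_pos'])/.2
    a=np.degrees(np.arctan2(M[1,1],M[0,1])); t=0
    if az is not None: t=-((az-a+90)%180-90)/90
    return np.round(s,3), round(t,3), 'y az',round(a,1),'tilt',round(float(M[2,2]),4)
E
python3 - <<'E'
from h import *
import pickle
from scipy.optimize import least_squares
S,D=pickle.load(open('f.pkl','rb'))
obs=[((399.3,301.2),(301.3,115.8)),((348.7,298.2),(320.8,153.7)),((374.2,279.1),(295.8,172.1)),((292.2,334.4),(356.3,179.8)),((336.8,288.9),(316.4,197.9)),((445.2,358.6),None),(None,(273.8,154.3))]
def pts(v):
    x,y,a,q=v; P=np.array([[0,.05,.198],[0,q-.06,.112],[-.095,q-.06,.08],[.08,-.14,.02],[-.08,-.14,.02],[.08,.14,.02],[-.08,.14,.02]])
    c,s=np.cos(a),np.sin(a); return np.c_[x+c*P[:,0]-s*P[:,1],y+s*P[:,0]+c*P[:,1],P[:,2]]
def res(v,full=False):
    X=pts(v);out=[]
    for i,p in enumerate((S,D)):
        uv=proj(p,X)
        out+=[uv[k]-obs[k][i] for k in range(7) if obs[k][i] is not None]
    return np.concatenate(out)
f=least_squares(res,[.565,.233,.165,.003],loss='soft_l1',x_scale=[.01,.01,.05,.01]); print(f.x,np.degrees(f.x[2]),np.round(f.fun,1))
X=pts(f.x);print(np.round(X,3))
x,y,a,q=f.x; g=lambda px,py:[x+np.cos(a)*px-np.sin(a)*py, y+np.sin(a)*px+np.cos(a)*py]
for n,py,z in(('above',q-.06-.034,.231),('down',q-.06-.034,.055),('end',.0285,.055)):
    t=g(-.097,py)+[z]; print(n,np.round(t,3),rel(t,np.degrees(a)+90))
E
```

```text
[0.56533673 0.23717807 0.22225407 0.00333183] 12.7342199774214 [  1.7  -1.6  -0.3   1.9  -2.    1.2   0.5  -1.8  -0.6  -4.7 -33.   54.7
  -1.   -0.9  -0.2  -1.1   0.5  -0.2  -0.8  -1.    0.    0.6  -5.4   1.9]
[[0.554 0.286 0.198]
 [0.578 0.182 0.112]
 [0.485 0.161 0.08 ]
 [0.674 0.118 0.02 ]
 [0.518 0.083 0.02 ]
 [0.613 0.391 0.02 ]
 [0.456 0.356 0.02 ]]
above [0.491 0.127 0.231] (array([-1.994e+00, -1.809e+00,  1.000e-03]), np.float64(-0.404), 'y az', np.float64(66.4), 'tilt', -1.0)
down [0.491 0.127 0.055] (array([-1.994, -1.809,  0.881]), np.float64(-0.404), 'y az', np.float64(66.4), 'tilt', -1.0)
end [0.464 0.244 0.055] (array([-1.641, -1.329,  0.881]), np.float64(-0.404), 'y az', np.float64(66.4), 'tilt', -1.0)
```

```bash
python3 - <<'E'
from h import *
import pickle
from scipy.optimize import least_squares
S,D=pickle.load(open('f.pkl','rb'))
obs=[((399.3,301.2),(301.3,115.8)),((348.7,298.2),(320.8,153.7)),((374.2,279.1),(295.8,172.1)),((292.2,334.4),(356.3,179.8)),((336.8,288.9),(316.4,197.9)),((445.2,358.6),(273.8,154.3))]
def pts(v):
    x,y,a,q=v; P=np.array([[0,.05,.198],[0,q-.06,.112],[-.095,q-.06,.08],[.08,-.14,.02],[-.08,-.14,.02],[-.08,.14,.02]])
    c,s=np.cos(a),np.sin(a); return np.c_[x+c*P[:,0]-s*P[:,1],y+s*P[:,0]+c*P[:,1],P[:,2]]
def res(v):
    X=pts(v); return np.concatenate([(proj(p,X)-np.array([o[i] for o in obs])).ravel() for i,p in enumerate((S,D))])
f=least_squares(res,[.565,.233,.165,.003],loss='soft_l1',x_scale=[.01,.01,.05,.01]); print(f.x,np.degrees(f.x[2]),np.round(f.fun,1))
print(np.round(pts(f.x),3)); np.save('press.npy',f.x)
x,y,a,q=f.x; g=lambda px,py:[x+np.cos(a)*px-np.sin(a)*py, y+np.sin(a)*px+np.cos(a)*py]
for n,py,z in(('above',q-.06-.034,.231),('down',q-.06-.034,.055),('end',.0285,.055)):
    t=g(-.097,py)+[z]; print(n,np.round(t,3),rel(t,np.degrees(a)+90))
E
```

```text
[0.5693944  0.23737258 0.18165296 0.00360973] 10.40794791714337 [-0.3  0.5 -0.9  2.3 -1.1  2.5 -0.4 -3.3  0.8 -4.6  2.8 -5.5  0.6 -1.4
  0.3 -1.2  0.4 -1.  -0.5 -0.2 -0.9  0.4 -3.4  0.6]
[[0.56  0.287 0.198]
 [0.58  0.182 0.112]
 [0.486 0.165 0.08 ]
 [0.673 0.114 0.02 ]
 [0.516 0.085 0.02 ]
 [0.465 0.361 0.02 ]]
above [0.49  0.131 0.231] (array([-1.985e+00, -1.794e+00,  1.000e-03]), np.float64(-0.378), 'y az', np.float64(66.4), 'tilt', -1.0)
down [0.49  0.131 0.055] (array([-1.985, -1.794,  0.881]), np.float64(-0.378), 'y az', np.float64(66.4), 'tilt', -1.0)
end [0.469 0.248 0.055] (array([-1.652, -1.301,  0.881]), np.float64(-0.378), 'y az', np.float64(66.4), 'tilt', -1.0)
```

play_rows(
  commands=[
    [[1, -0.15, -0.13, 0, -0.07], [1, -0.3, -0.27, 0, -0.14], [1, -0.45, -0.4, 0, -0.21], [1, -0.6, -0.54, 0, -0.28], [1, -0.75, -0.67, 0, -0.35], [1, -0.87, -0.79, 0, -0.378], [1, -0.99, -0.897, 0, -0.378], [1, -0.99, -0.897, 0, -0.378], [1, -0.99, -0.897, 0, -0.378]],
  ],
)

```text
clock: 2.5
tcp_pos: [0.3812, 0.373, 0.2317]
orientation: [-0.278, 3.129, 0.0]
contact_force: [-0.6, 0.5, 0.8]
grip_width: -0.0001
gripper_force: 0.0
```

```bash
python3 - <<'E'
from h import *
print(rel([.490,.128,.231],100.3),get_obs()['clock'])
E
```

```text
(array([-0.32 , -1.302,  0.004]), np.float64(-0.002), 'y az', np.float64(100.2), 'tilt', -1.0) 2.5
```

play_rows(
  commands=[
    [[1, -0.05, -0.2, 0, 0], [1, -0.1, -0.4, 0, 0], [1, -0.15, -0.6, 0, 0], [1, -0.2, -0.8, 0, 0], [1, -0.25, -1, 0, 0], [1, -0.25, -1, 0, 0]],
  ],
)

```text
clock: 3.0
tcp_pos: [0.4684, 0.1803, 0.2316]
orientation: [-0.271, 3.128, -0.004]
contact_force: [0.1, -0.5, -0.6]
grip_width: -0.0004
gripper_force: 0.0
```

```bash
python3 - <<'E'
from h import *
print(rel([.490,.128,.231],100.3),rel([.490,.128,.055],100.3))
E
```

```text
(array([-0.062, -0.276,  0.004]), np.float64(-0.005), 'y az', np.float64(99.9), 'tilt', -1.0) (array([-0.061, -0.273,  0.884]), np.float64(-0.005), 'y az', np.float64(99.9), 'tilt', -1.0)
```

play_rows(
  commands=[
    [[1, -0.03, -0.14, 0, 0], [1, -0.062, -0.276, 0, 0], [1, -0.062, -0.276, 0.15, 0], [1, -0.062, -0.276, 0.3, 0], [1, -0.062, -0.276, 0.45, 0], [1, -0.062, -0.276, 0.6, 0], [1, -0.062, -0.276, 0.75, 0], [1, -0.062, -0.276, 0.884, 0], [1, -0.062, -0.276, 0.884, 0], [1, -0.062, -0.276, 0.884, 0]],
  ],
)

```text
clock: 3.83
tcp_pos: [0.4865, 0.1364, 0.0537]
orientation: [0.288, -3.126, 0.001]
contact_force: [0.1, -0.3, -0.1]
grip_width: 0.0002
gripper_force: 0.0
```

```bash
python3 - <<'E'
from h import *
print(rel([.469,.248,.055],100.3))
a=[viewer.grab_frame(n)['pixels'] for n in('scene','side')]
a=cv2.hconcat([cv2.resize(a[0][220:400,280:460],(400,400)),cv2.resize(a[1][90:220,260:390],(400,400))])
cv2.imwrite('pics/d1.png',a[:,:,::-1])
E
```

```text
(array([-0.016,  0.565, -0.007]), np.float64(0.002), 'y az', np.float64(100.5), 'tilt', -1.0)
```

View pics/d1.png

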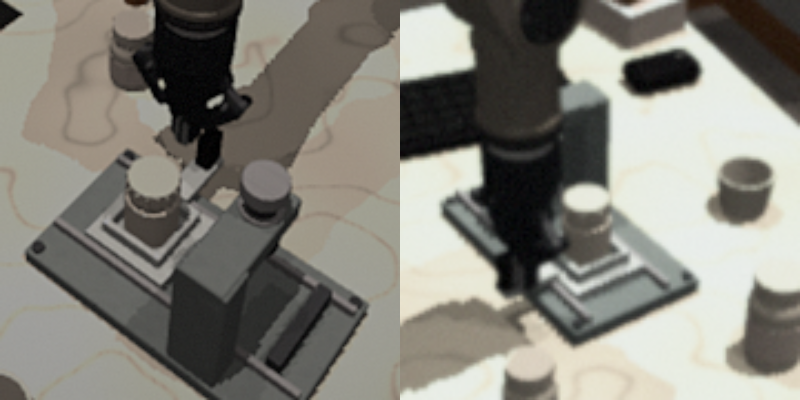

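The shut fingertips (scene crop (185,135)) are just behind the black tab (208,150), clear of the cap and plunger. Now the push.

play_rows(
  commands=[
    [[1, 0, 0.06, 0, 0], [1, 0, 0.12, 0, 0], [1, 0, 0.18, 0, 0], [1, 0, 0.24, 0, 0], [1, 0, 0.3, 0, 0], [1, 0, 0.36, 0, 0], [1, 0, 0.42, 0, 0], [1, 0, 0.46, 0, 0], [1, 0, 0.5, 0, 0], [1, 0, 0.52, 0, 0], [1, 0, 0.535, 0, 0], [1, 0, 0.535, 0, 0]],
  ],
)

```text
clock: 4.93
tcp_pos: [0.4674, 0.2411, 0.0543]
orientation: [0.287, -3.128, -0.0]
contact_force: [-0.1, 0.8, 0.3]
grip_width: 0.0003
gripper_force: 0.0
```

```bash
python3 - <<'E'
from h import *
o=get_obs();print(o['tcp_pos'],o['contact_force'],rel([.469,.248,.055],100.3))
E
```

```text
[0.46737531 0.24114283 0.05428864] [-0.09432845  0.84274753  0.34106417] (array([-0.014,  0.032, -0.004]), np.float64(0.002), 'y az', np.float64(100.5), 'tilt', -1.0)
```

play_rows(
  commands=[
    [[1, 0, 0.01, 0, 0], [1, 0, 0.02, 0, 0], [1, 0, 0.03, 0, 0], [1, 0, 0.03, 0, 0]],
  ],
)

```text
clock: 5.27
tcp_pos: [0.4663, 0.2463, 0.0542]
orientation: [0.285, -3.128, 0.001]
contact_force: [-1.4, -0.9, -1.5]
grip_width: -0.0002
gripper_force: 0.7
```

play_rows(
  commands=[
    [[1, 0, 0.01, 0, 0], [1, 0, 0.02, 0, 0], [1, 0, 0.02, 0, 0]],
  ],
)

```text
clock: 5.52
tcp_pos: [0.4661, 0.2477, 0.0542]
orientation: [0.282, -3.127, 0.005]
contact_force: [0.7, -8.1, 3.0]
grip_width: 0.0002
gripper_force: 4.0
```

play_rows(
  commands=[
    [[1, 0, -0.06, 0, 0], [1, 0, -0.1, 0, 0], [1, 0, -0.1, -0.15, 0], [1, 0, -0.1, -0.3, 0], [1, 0, -0.1, -0.5, 0], [1, 0, -0.1, -0.7, 0], [1, 0.05, -0.25, -0.75, 0], [0, 0.1, -0.45, -0.75, 0], [-1, 0.1, -0.65, -0.75, 0], [-1, 0.1, -0.85, -0.75, 0], [-1, 0.1, -1, -0.75, 0], [-1, 0.1, -1, -0.75, 0]],
  ],
)

```text
clock: 6.52
tcp_pos: [0.4835, 0.0428, 0.205]
orientation: [-0.27, 3.128, -0.003]
contact_force: [-0.1, -0.7, -0.0]
grip_width: 0.0603
gripper_force: 0.0
```

```bash
python3 - <<'E'
from h import *
S=viewer.grab_frame('scene');D=viewer.grab_frame('side')
for t,z in(('carriage_tab',.065),('cap_top',.103)):
  for p in(S,D):
    for d in viewer.trace(p,t)[:2]:
        l,u,rr,b=d['rect'];print(t,round(d['score'],2),d['rect'],np.round(back(p,((l+rr)/2,(u+b)/2),z),3))
x,y,a,q=np.load('press.npy');print('stop tab',x+np.cos(a)*-.095-np.sin(a)*.05,y+np.sin(a)*-.095+np.cos(a)*.05)
print(rel([.40,-.21,.20],102))
E
```

```text
carriage_tab 0.55 [386.7, 303.2, 420.5, 381.1] [0.54  0.3   0.065]
carriage_tab 0.44 [293.4, 284.5, 446.3, 400.0] [0.59  0.258 0.065]
carriage_tab 0.83 [279.2, 135.7, 312.8, 170.3] [0.529 0.274 0.065]
cap_top 0.72 [375.2, 172.6, 392.3, 212.0] [ 0.666 -0.058  0.103]
stop tab 0.4669247073058448 0.26938762066095967
(array([ 0.646, -1.209,  0.022]), np.float64(-0.016), 'y az', np.float64(100.6), 'tilt', -1.0)
```

play_rows(
  commands=[
    [[-1, 0.05, -0.2, 0, 0], [-1, 0.1, -0.4, 0, 0], [-1, 0.15, -0.6, 0, 0], [-1, 0.2, -0.8, 0, 0], [-1, 0.3, -1, 0, 0], [-1, 0.3, -1, 0, 0]],
  ],
)

```text
clock: 7.32
tcp_pos: [0.4577, -0.1644, 0.2048]
orientation: [0.273, -3.129, 0.004]
contact_force: [0.1, 1.1, 0.1]
grip_width: 0.0855
gripper_force: 0.0
```

play_rows(
  commands=[
    [[-1, 0, -0.14, 0, 0], [-1, 0, -0.28, 0, -0.04], [-1, 0, -0.28, 0, -0.04], [-1, 0, -0.28, 0, -0.04], [-1, 0, -0.28, 0, -0.04]],
  ],
)

```text
clock: 7.73
tcp_pos: [0.4702, -0.2112, 0.2042]
orientation: [0.385, -3.117, -0.001]
contact_force: [0.2, -0.0, 0.4]
grip_width: 0.0857
gripper_force: 0.0
```

```bash
python3 - <<'E'
from h import *
o=get_obs();print(o['tcp_pos'],o['orientation'])
p=viewer.grab_frame('wrist')
for t in ('mallet_head','mallet_grip','mat'):
    for d in viewer.trace(p,t)[:2]: print(t,round(d['score'],2),d['rect'])
M=np.eye(4);M[:3,:3]=R.from_rotvec(o['orientation']).as_matrix();M[:3,3]=o['tcp_pos']
p['world_to_cam']=np.linalg.inv(M@np.array(p['hand_eye']))
import pickle;pickle.dump(p,open('w.pkl','wb'));save(p,'w1.png')
E
```

```text
[ 0.47022111 -0.2111867   0.20416017] [ 3.84953439e-01 -3.11735240e+00 -1.33126465e-03]
mallet_head 0.81 [268.2, 84.8, 321.2, 282.8]
mallet_head 0.63 [259.4, 0.0, 312.0, 43.0]
mallet_grip 0.94 [273.8, 91.1, 318.6, 281.3]
mallet_grip 0.77 [377.5, 1.0, 493.4, 107.3]
mat 0.59 [244.6, 173.7, 358.9, 279.4]
```

View pics/w1.png

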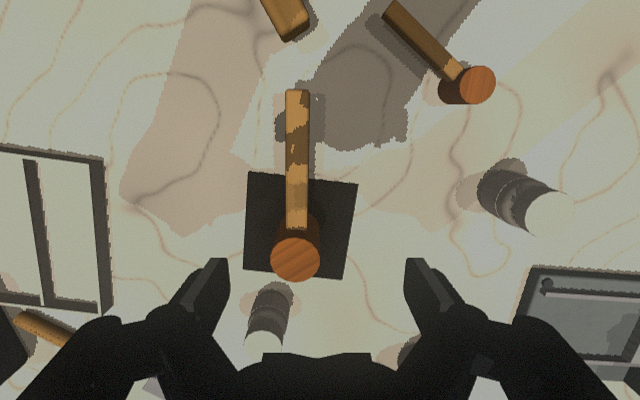

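The wrist view shows the mallet handle from (297,90) to (297,228), its head top at (295,260), and the mat corners at (249,172), (358,184), (345,279) and (244,269).

```bash
python3 - <<'E'
from h import *
import pickle;p=pickle.load(open('w.pkl','rb'))
h=back(p,(295,260),.084);e=back(p,(297.5,91),.065);n=back(p,(297,226),.065)
print('head',h,'end',e,'near',n)
for a,b in((e,h),(e,n)): print(np.degrees(np.arctan2(*(b-a)[1::-1])),np.linalg.norm((b-a)[:2]))
m=[back(p,c,.004)[:2] for c in((249,172),(358,184),(345,279),(244,269))]
print(np.round(m,3),'mat',np.mean(m,0),[np.degrees(np.arctan2(*(m[j]-m[i])[::-1])) for i,j in((0,3),(1,2))])
for az in(14,12):
    u=np.array([np.cos(np.radians(az)),np.sin(np.radians(az))]); g=h[:2]-.05*u
    print(az,g,rel([*g,.2],az+90),rel([*g,.034],az+90))
E
```

```text
head [ 0.53935447 -0.21518073  0.084     ] end [ 0.38724607 -0.24903765  0.065     ] near [ 0.51190213 -0.22068652  0.065     ]
12.548565278093436 0.15583085247852826
12.813096982863827 0.12783942768763934
[[ 0.485 -0.288]
 [ 0.468 -0.161]
 [ 0.594 -0.141]
 [ 0.612 -0.271]] mat [ 0.53985515 -0.21533634] [np.float64(7.35819196415352), np.float64(8.95033221467548)]
14 [ 0.49083968 -0.22727683] (array([-0.081, -0.103,  0.022]), np.float64(0.002), 'y az', np.float64(104.1), 'tilt', -1.0) (array([-0.081, -0.104,  0.852]), np.float64(0.002), 'y az', np.float64(104.1), 'tilt', -1.0)
12 [ 0.49044709 -0.22557632] (array([-0.081, -0.094,  0.022]), np.float64(0.024), 'y az', np.float64(104.1), 'tilt', -1.0) (array([-0.081, -0.095,  0.852]), np.float64(0.024), 'y az', np.float64(104.1), 'tilt', -1.0)
```

play_rows(
  commands=[
    [[-1, -0.081, -0.097, 0.1, 0.015], [-1, -0.081, -0.097, 0.25, 0.015], [-1, -0.081, -0.097, 0.4, 0.015], [-1, -0.081, -0.097, 0.55, 0.015], [-1, -0.081, -0.097, 0.7, 0.015], [-1, -0.081, -0.097, 0.8, 0.015], [-1, -0.081, -0.097, 0.85, 0.015], [-1, -0.081, -0.097, 0.85, 0.015], [-1, -0.081, -0.097, 0.85, 0.015]],
  ],
)

```text
clock: 8.68
tcp_pos: [0.4908, -0.2274, 0.0349]
orientation: [-0.347, 3.122, 0.0]
contact_force: [0.7, -0.3, 0.7]
grip_width: 0.0856
gripper_force: 0.0
```

play_rows(
  commands=[
    [[1, 0, 0, 0, 0], [1, 0, 0, 0, 0], [1, 0, 0, 0, 0], [1, 0, 0, 0, 0], [1, 0, 0, 0, 0], [1, 0, 0, 0, 0], [1, 0, 0, 0, 0], [1, 0, 0, 0, 0], [1, 0, 0, 0, 0], [1, 0, 0, 0, 0]],
  ],
  grip_force=110,
)

```text
clock: 9.52
tcp_pos: [0.4907, -0.2274, 0.0352]
orientation: [-0.347, 3.122, 0.0]
contact_force: [-2.8, 1.7, 7.1]
grip_width: 0.0202
gripper_force: 107.2
```

play_rows(
  commands=[
    [[1, 0, 0, -0.08, 0], [1, 0, 0, -0.2, 0], [1, 0, 0, -0.35, 0], [1, 0, 0, -0.5, 0], [1, 0, 0, -0.65, 0], [1, 0, 0, -0.8, 0], [1, 0, 0, -0.92, 0], [1, 0, 0, -1, 0], [1, 0, 0, -1, 0]],
  ],
)

```text
clock: 10.27
tcp_pos: [0.4918, -0.2283, 0.2376]
orientation: [-0.346, 3.117, -0.003]
contact_force: [0.5, -0.7, -3.8]
grip_width: 0.0206
gripper_force: 108.3
```

play_rows(
  commands=[
    [[1, -0.03, 0.1, -0.05, 0], [1, -0.06, 0.22, -0.1, 0], [1, -0.1, 0.36, -0.15, 0], [1, -0.14, 0.5, -0.18, 0], [1, -0.18, 0.64, -0.18, 0], [1, -0.22, 0.78, -0.18, 0], [1, -0.25, 0.9, -0.18, 0], [1, -0.28, 1, -0.18, 0], [1, -0.28, 1, -0.18, 0]],
  ],
)

```text
clock: 11.02
tcp_pos: [0.5002, -0.0146, 0.2684]
orientation: [0.358, -3.118, -0.004]
contact_force: [0.7, -0.2, -3.4]
grip_width: 0.0206
gripper_force: 108.5
```

play_rows(
  commands=[
    [[1, -0.03, 0.12, 0, 0], [1, -0.06, 0.24, 0, 0], [1, -0.1, 0.36, 0, 0], [1, -0.14, 0.5, 0, 0], [1, -0.18, 0.64, 0, 0], [1, -0.22, 0.78, 0, 0], [1, -0.25, 0.9, 0, 0], [1, -0.28, 1, 0, 0], [1, -0.28, 1, 0, 0], [1, -0.28, 1, 0, 0]],
  ],
)

```text
clock: 11.85
tcp_pos: [0.5108, 0.188, 0.2685]
orientation: [0.351, -3.119, 0.002]
contact_force: [-0.2, -0.7, -4.2]
grip_width: 0.0204
gripper_force: 108.6
```

```bash
python3 - <<'E'
from h import *
print(get_obs()['tcp_pos'],rel([.510,.273,.27],102.7))
E
```

```text
[0.51084845 0.18799031 0.26847635] (array([-0.09 ,  0.415, -0.008]), np.float64(0.001), 'y az', np.float64(102.8), 'tilt', -1.0)
```

play_rows(
  commands=[
    [[1, -0.02, 0.1, 0, 0], [1, -0.045, 0.21, 0, 0], [1, -0.07, 0.32, 0, 0], [1, -0.09, 0.415, 0, 0], [1, -0.09, 0.415, 0, 0], [1, -0.09, 0.415, 0, 0]],
  ],
)

```text
clock: 12.35
tcp_pos: [0.5108, 0.2716, 0.2692]
orientation: [0.347, -3.12, 0.002]
contact_force: [-0.4, -0.7, -3.5]
grip_width: 0.0205
gripper_force: 108.6
```

```bash
python3 - <<'E'
from h import *
print(get_obs()['tcp_pos'],rel([.510,.273,.27],102.7))
S=viewer.grab_frame('scene');D=viewer.grab_frame('side')
a=cv2.hconcat([cv2.resize(S['pixels'][210:370,330:490],(400,400)),cv2.resize(D['pixels'][70:200,240:370],(400,400))])
cv2.imwrite('pics/e1.png',a[:,:,::-1])
for p in(S,D):
  for d in viewer.trace(p,'mallet_head')[:3]: print(d['rect'],round(d['score'],2))
  print(proj(p,[[.5585,.285,.198],[.5585,.285,.237],[.5585,.285,.317]]))
E
```

```text
[0.51084356 0.27162053 0.2691638 ] (array([ 0.003,  0.008, -0.004]), np.float64(0.0), 'y az', np.float64(102.7), 'tilt', -1.0)
[297.4, 122.0, 318.1, 174.8] 0.86
[330.0, 186.3, 346.2, 220.0] 0.83
[386.8, 230.6, 444.8, 296.0] 0.63
[[399.02770446 300.55752734]
 [401.68690068 286.40753224]
 [407.76294019 254.07598461]]
[249.6, 288.4, 313.7, 400.0] 0.94
[257.0, 76.5, 313.6, 112.9] 0.59
[[301.58810269 114.76891804]
 [301.21126531 103.76133796]
 [300.38907718  79.74487337]]
```

View pics/e1.png

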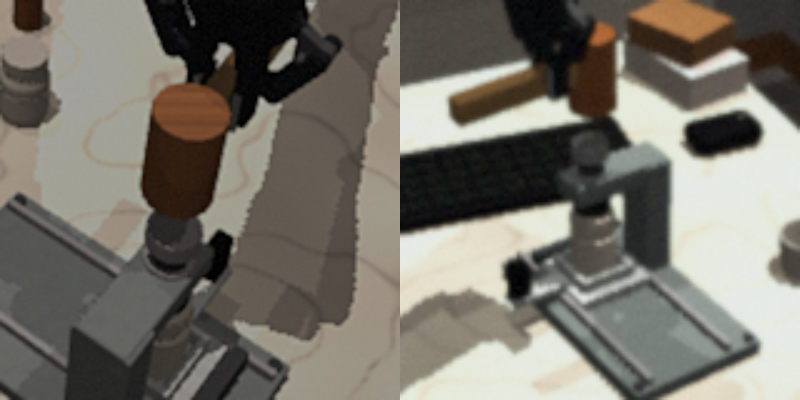

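The mallet head is centred over the plunger and the bottle is under it (head top near scene (406,254), predicted (408,254)). Now the first strike.

play_rows(
  commands=[
    [[1, 0, 0.006, 0.08, 0], [1, 0, 0.006, 0.18, 0], [1, 0, 0.006, 0.255, 0], [1, 0, 0.006, 0.255, 0]],
  ],
)

```text
clock: 12.88
tcp_pos: [0.5111, 0.2721, 0.2178]
orientation: [0.345, -3.122, 0.002]
contact_force: [-0.7, -1.1, -0.2]
grip_width: 0.0203
gripper_force: 109.3
```

play_rows(
  commands=[
    [[1, 0, 0, -0.1, 0], [1, 0, 0, -0.255, 0], [1, 0, 0, -0.255, 0], [1, 0, 0, -0.255, 0]],
  ],
)

```text
clock: 13.22
tcp_pos: [0.5123, 0.2732, 0.273]
orientation: [-0.344, 3.119, 0.003]
contact_force: [-1.2, -0.7, -3.5]
grip_width: 0.0204
gripper_force: 108.9
```

play_rows(
  commands=[
    [[1, 0, 0, 0, 0], [1, 0, 0, 0.08, 0], [1, 0, 0, 0.18, 0], [1, 0, 0, 0.275, 0], [1, 0, 0, 0.275, 0]],
  ],
)

```text
clock: 13.63
tcp_pos: [0.5098, 0.2727, 0.2146]
orientation: [0.346, -3.119, 0.002]
contact_force: [-2.9, -0.7, 2.2]
grip_width: 0.0204
gripper_force: 112.6
```

play_rows(
  commands=[
    [[1, 0, 0, 0.005, 0], [1, 0, 0, 0.01, 0]],
  ],
)

```text
clock: 13.8
tcp_pos: [0.5098, 0.2728, 0.214]
orientation: [0.346, -3.12, 0.001]
contact_force: [-9.4, -3.8, 17.5]
grip_width: 0.0207
gripper_force: 115.0
```

play_rows(
  commands=[
    [[1, 0, 0, -0.1, 0], [1, 0, 0, -0.2, 0], [1, 0, 0, -0.29, 0], [1, 0, 0, -0.29, 0], [1, 0, 0, -0.29, 0], [1, 0, 0, -0.29, 0]],
  ],
)

```text
clock: 14.3
tcp_pos: [0.51, 0.2727, 0.2696]
orientation: [0.346, -3.12, 0.002]
contact_force: [0.7, -0.1, -4.1]
grip_width: 0.0204
gripper_force: 112.3
```

```bash
python3 - <<'E'
from h import *
print(get_obs()['tcp_pos'],rel([.4907,-.2274,.27],102.7))
S=viewer.grab_frame('scene');D=viewer.grab_frame('side')
a=cv2.hconcat([cv2.resize(S['pixels'][210:370,330:490],(400,400)),cv2.resize(D['pixels'][70:200,240:370],(400,400))])
cv2.imwrite('pics/e2.png',a[:,:,::-1])
E
```

```text
[0.51004448 0.27268506 0.26955175] (array([ 6.430e-01, -2.418e+00,  2.000e-03]), np.float64(-0.0), 'y az', np.float64(102.7), 'tilt', -1.0)
```

View pics/e2.png

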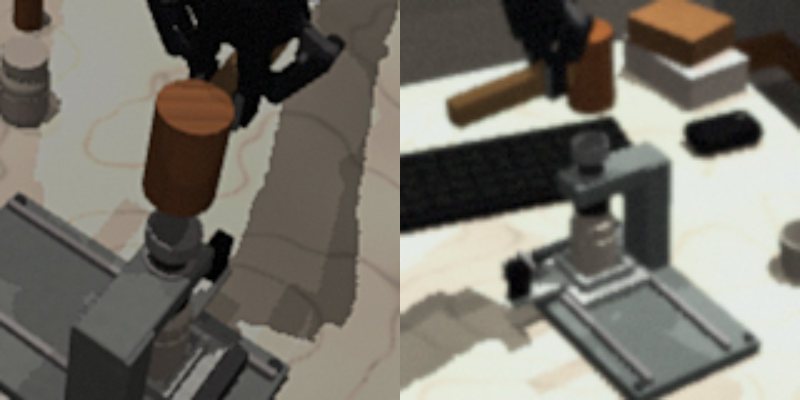

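The cap now sits lower: a dark gap shows under the plunger foot at side crop (190,215). The plunger is back up, and the mallet is only slightly tilted in the grip. I'll return it to the mat.

play_rows(
  commands=[
    [[1, 0.03, -0.1, 0, 0], [1, 0.06, -0.22, 0, 0], [1, 0.1, -0.36, 0, 0], [1, 0.14, -0.5, 0, 0], [1, 0.18, -0.64, 0, 0], [1, 0.22, -0.78, 0, 0], [1, 0.25, -0.9, 0, 0], [1, 0.27, -1, 0, 0], [1, 0.27, -1, 0, 0]],
  ],
)

```text
clock: 15.15
tcp_pos: [0.5016, 0.0607, 0.2705]
orientation: [0.336, -3.122, 0.004]
contact_force: [-0.2, -0.8, -3.2]
grip_width: 0.0204
gripper_force: 112.2
```

play_rows(
  commands=[
    [[1, 0.03, -0.1, 0, 0], [1, 0.06, -0.22, 0, 0], [1, 0.1, -0.36, 0, 0], [1, 0.14, -0.5, 0, 0], [1, 0.18, -0.64, 0, 0], [1, 0.22, -0.78, 0, 0], [1, 0.25, -0.9, 0, 0], [1, 0.27, -1, 0, 0], [1, 0.27, -1, 0, 0], [1, 0.27, -1, 0, 0]],
  ],
)

```text
clock: 15.98
tcp_pos: [0.4928, -0.1415, 0.2706]
orientation: [0.342, -3.121, 0.0]
contact_force: [-0.9, 1.4, -4.1]
grip_width: 0.0204
gripper_force: 112.2
```

```bash
python3 - <<'E'
from h import *
print(get_obs()['tcp_pos'],rel([.4907,-.2274,.27],102.7),rel([.4907,-.2274,.042],102.7))
E
```

```text
[ 0.49280681 -0.1414898   0.27059969] (array([ 0.103, -0.417,  0.003]), np.float64(-0.002), 'y az', np.float64(102.5), 'tilt', -1.0) (array([ 0.102, -0.417,  1.143]), np.float64(-0.002), 'y az', np.float64(102.5), 'tilt', -1.0)
```

play_rows(
  commands=[
    [[1, 0.03, -0.12, 0, 0], [1, 0.07, -0.26, 0, 0], [1, 0.103, -0.38, 0, 0], [1, 0.103, -0.417, 0.1, 0], [1, 0.103, -0.417, 0.25, 0], [1, 0.103, -0.417, 0.4, 0], [1, 0.103, -0.417, 0.55, 0], [1, 0.103, -0.417, 0.7, 0], [1, 0.103, -0.417, 0.85, 0], [1, 0.103, -0.417, 0.95, 0], [1, 0.103, -0.417, 1, 0], [1, 0.103, -0.417, 1, 0]],
  ],
)

```text
clock: 16.98
tcp_pos: [0.4904, -0.2245, 0.069]
orientation: [0.349, -3.118, -0.004]
contact_force: [0.0, -0.4, -3.6]
grip_width: 0.0205
gripper_force: 112.1
```

play_rows(
  commands=[
    [[1, 0, 0, 0.05, 0], [1, 0, 0, 0.09, 0], [1, 0, 0, 0.12, 0], [1, 0, 0, 0.13, 0], [1, 0, 0, 0.14, 0], [1, 0, 0, 0.14, 0]],
  ],
)

```text
clock: 17.48
tcp_pos: [0.4917, -0.2265, 0.0435]
orientation: [-0.347, 3.122, -0.0]
contact_force: [0.5, 0.4, -3.4]
grip_width: 0.0204
gripper_force: 112.2
```

```bash
python3 - <<'E'
from h import *
o=get_obs();print(o['contact_force'],rel([.4907,-.2274,.0355],102.7))
E
```

```text
[ 0.48354549  0.42951993 -3.43248434] (array([ 0.006, -0.003,  0.04 ]), np.float64(-0.0), 'y az', np.float64(102.7), 'tilt', -1.0)
```

play_rows(
  commands=[
    [[1, 0, 0, 0.01, 0], [1, 0, 0, 0.02, 0], [1, 0, 0, 0.03, 0], [1, 0, 0, 0.038, 0], [1, 0, 0, 0.038, 0]],
  ],
)

```text
clock: 17.9
tcp_pos: [0.4914, -0.2264, 0.0356]
orientation: [0.347, -3.122, -0.0]
contact_force: [-0.8, 0.4, -3.8]
grip_width: 0.0207
gripper_force: 112.2
```

play_rows(
  commands=[
    [[1, 0, 0, 0.004, 0], [1, 0, 0, 0.004, 0], [1, 0, 0, 0.004, 0]],
  ],
  grip_force=20,
)

```text
clock: 18.15
tcp_pos: [0.4916, -0.2264, 0.0351]
orientation: [0.347, -3.122, -0.0]
contact_force: [0.3, 0.9, -4.2]
grip_width: 0.0203
gripper_force: 112.2
```

play_rows(
  commands=[
    [[1, 0, 0, 0.005, 0], [1, 0, 0, 0.01, 0], [1, 0, 0, 0.01, 0]],
  ],
)

```text
clock: 18.4
tcp_pos: [0.4917, -0.2265, 0.0333]
orientation: [-0.347, 3.122, 0.0]
contact_force: [-0.7, 0.7, -0.5]
grip_width: 0.0207
gripper_force: 113.0
```

play_rows(
  commands=[
    [[1, 0, 0, 0.005, 0], [1, 0, 0, 0.01, 0], [1, 0, 0, 0.01, 0]],
  ],
)

```text
clock: 18.65
tcp_pos: [0.4915, -0.2267, 0.0329]
orientation: [-0.346, 3.122, 0.002]
contact_force: [-8.1, 3.0, 20.4]
grip_width: 0.02
gripper_force: 116.1
```

play_rows(
  commands=[
    [[1, 0, 0, -0.006, 0], [1, 0, 0, -0.006, 0], [0.5, 0, 0, -0.006, 0], [0.2, 0, 0, -0.006, 0], [-0.2, 0, 0, -0.006, 0], [-1, 0, 0, -0.006, 0], [-1, 0, 0, -0.006, 0], [-1, 0, 0, -0.006, 0], [-1, 0, 0, -0.006, 0], [-1, 0, 0, -0.006, 0]],
  ],
)

```text
clock: 19.48
tcp_pos: [0.4917, -0.2265, 0.0322]
orientation: [0.347, -3.122, 0.0]
contact_force: [0.2, 0.1, 0.3]
grip_width: 0.0855
gripper_force: 0.0
```

play_rows(
  commands=[
    [[-1, 0, 0, 0, 0], [-1, 0, 0, 0, 0], [-1, 0, 0, -0.1, 0], [-1, 0, 0, -0.25, 0], [-1, 0, 0, -0.4, 0], [-1, 0, 0, -0.6, 0], [-1, 0, 0, -0.8, 0], [-1, 0, 0, -0.95, 0], [-1, 0, 0, -0.95, 0], [-1, 0, 0, -0.95, 0]],
  ],
)

```text
clock: 20.32
tcp_pos: [0.4927, -0.2268, 0.2241]
orientation: [-0.346, 3.118, -0.002]
contact_force: [-0.2, -0.5, -0.3]
grip_width: 0.0857
gripper_force: 0.0
```

```bash
python3 - <<'E'
from h import *
o=get_obs();print(o['clock'],o['tcp_pos'],o['contact_force'])
S=viewer.grab_frame('scene');p=viewer.grab_frame('wrist')
M=np.eye(4);M[:3,:3]=R.from_rotvec(o['orientation']).as_matrix();M[:3,3]=o['tcp_pos']
W=dict(p);W['world_to_cam']=np.linalg.inv(M@np.array(p['hand_eye']))
print(proj(W,[[.5394,-.2152,.084],[.387,-.249,.065],[.54,-.215,.004]]))
a=cv2.hconcat([cv2.resize(S['pixels'][170:400,210:460],(435,400)),cv2.resize(p['pixels'][:320,180:440],(325,400))])
cv2.imwrite('pics/f1.png',a[:,:,::-1])
E
```

```text
20.3167 [ 0.49266395 -0.22679747  0.22408407] [-0.24365528 -0.46207851 -0.28738179]
[[317.54810297 234.13145801]
 [318.37060729  70.03062259]
 [317.43219903 208.79030817]]
```

View pics/f1.png

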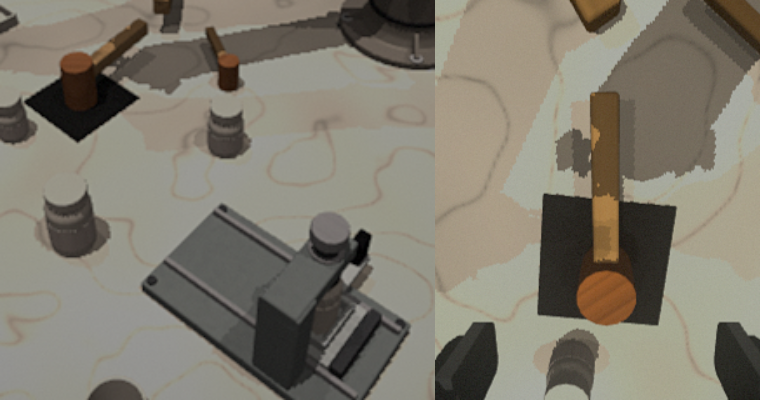

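The mallet stands upright at the mat centre (wrist pixel (317,238), predicted (318,234)). The jars are standing, the carriage is at its stop and the plunger is up.

```bash
python3 -c "
from h import *
print(r.hand_in())"
```

```text
the job is handed in; nothing more can be done
None
```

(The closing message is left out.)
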